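Click the slim battery pack into its charging cradle

TASK

Pick up the slim battery pack and put it upright, contacts down, into the bay of the charging cradle, then press it down until the sprung ball in the bay clicks into its side notch and holds it; let go and leave it there. How deep the bay is set differs from time to time and has to be felt: press slowly, and never push on the cradle with more than about 25 N. Leave the wide battery pack, the small brown bottle and the brush alone.

Things in the scene. Friction and masses are not known exactly. Their poses are not given: they have to be found in the camera images.
- pack_mid (a point): centre (half-way up) of the slim battery pack: black plastic block with a grey foot, 28 mm (its x) by 40 mm (its y) by 106 mm tall (its z), 0.15 to 0.27 kg, standing upright on the worktop. Ribbed grip on the broad faces (across x), 72 to 96 mm above the foot; what lies over 66 mm above the foot stays clear of the bay's rim when home.
- pack_foot (a point): centre of the underside of the slim pack, 53 mm below pack_mid; same axes. The lowest 5 mm taper to 34 mm in y. Each narrow face (+y and -y) has a notch across it, 3 mm deep, 28 to 38 mm above the foot, so the pack fits either way round.
- cradle: the grey charging cradle, fixed; base plate 85 x 115 x 8 mm, walls 8 mm thick, a 72 mm high plunger housing behind its +y wall. Origin on the worktop under the bay's centre, z up. Floor, sprung contacts and ball in the bay are set together to an unknown depth: hard floor 42 to 66 mm below the rim, ball 33.6 mm above that floor.
- bay_mouth (a point): centre of the bay's open mouth, level with its rim, 74 mm above the worktop; axes of the cradle. The bay is 29.6 mm wide in x and 41.6 mm in y, with a 3 mm lead-in at 45 degrees. Contacts stand 8 mm above the floor and push up with 4 N at first touch, 9 N at the floor. Home, the pack's foot is 1 to 3 mm above the hard floor.
- ball (a joint): sprung ball in the bay's +y wall, in m: 0 = out (bay empty, or in the notch), about 0.002 = pressed back by the pack's side. Pushing the pack in takes up to 12 N as its taper wedges the ball back, less as the ball slides, up to 12 N just before it springs into the notch; on the hard floor just after it the force rises steeply.
- wide_mid (a point): centre of the wide battery pack: a black block with a grey foot, 38 x 54 x 80 mm without notches, upright, too big for the bay; a bystander. The two packs may stand in either order.
- flux: small brown bottle with a black cap, 34 mm across, 70 mm high; origin under its centre; a bystander
- brush: flat black brush, 34 x 159 x 10 mm, lying with its length along its y; origin under its centre; a bystander

How it is judged (in metres and radians):
On the way, in this order (a step that is already met when the one before it is completed fails the run):
1. the slim pack is lifted off the worktop (height (world z) of pack_foot above 0.02 m), for 0.1 s.
2. the foot of the slim pack is in the mouth of the bay (z of pack_foot in the frame of bay_mouth below -0.004 m and horizontal distance between pack_foot and bay_mouth below 0.004 m and angle between pack_foot's own z axis and vertical below 0.15 rad), for 0.1 s.
At the end, for the whole second after the job is handed in: the slim pack stands in the bay, its foot more than 37 mm below the rim and within 4 mm of the bay's centre line, upright within 0.1 rad, at rest and released, with the ball sprung out into its notch (ball joint under 0.7 mm) (z of pack_foot in the frame of bay_mouth below -0.037 m and horizontal distance between pack_foot and bay_mouth below 0.004 m and angle between pack_foot's own z axis and vertical below 0.1 rad and value of joint ball below 0.0007 m and linear speed of slim_pack below 0.01 m/s and contact force between the fingers and slim_pack below 0.1 N); the robot touches nothing.
It fails at once if the pack is pressed on the cradle with contact forces of more than 36 N in all, the ball's side load included (contact force between slim_pack and cradle above 36 N).
It fails at once if the robot itself presses on the cradle with more than 36 N (contact force between any of the arm, the fingers and cradle above 36 N).
It fails at once if the wide pack is moved or tipped (distance of wide_mid from where it was at the start of the episode above 0.015 m or angle between wide_mid's own z axis and vertical above 0.3 rad).
It fails at once if the bottle or the brush is moved (distance of any of flux, brush from where it was at the start of the episode above 0.02 m).
It also fails if it takes over 51 s, if anything falls off the work surface, if the arm or the gripper's body presses on something with over 40 N, if the wrist force passes 120 N, or if a joint passes its speed limit or range.

ROBOT

A 6-joint arm with a two-finger parallel gripper is mounted at the origin on a cart in front of the work surface, level with it; the furniture and walls round the work are solid. World frame = base frame: x ahead of the robot, y to its left, z up, the work surface at z = 0. Lengths are in mm, angles in rad, forces in N, time in s.
With the tool pointing down it reaches from about 300 to 775 mm from the base axis. Payload 14.6 kg.
Tool frame: the origin (TCP) lies between the finger pads; the fingertips stand 19 mm ahead of it and the grasp point (between the pads) is the TCP; z points along the fingers, y is the line along which they close (so a half turn about z gives the same grasp; the last joint's range is limited). The gripper opens to 94 mm and grips with 3 to 60 N. Pads are 16 mm wide; open, the fingers measure 119 mm over their backs; the gripper's body (75 mm by 177 mm) begins 78 mm behind the grasp point.
Start: joints at [1.199, 0.3, 1.521, -0, 1.321, -0.067], TCP at [165.054, 524.64, 224.446] pointing down, gripper open.
Joint ranges: [-3.03, 3.03], [-0.79, 2.21], [0.23, 2.52], [-1.04, 4.18], [0, 3.07], [-2.55, 2.55]. Speed limits (rad/s): [2.22, 2.22, 2.57, 3.14, 3.14, 3.14].

INTERFACE

Orientations are given as [roll, pitch, yaw] about the fixed x, y, z axes, in that order (R = Rz(yaw) Ry(pitch) Rx(roll)).
In Python, from cell import monitor, imaging, job, find_in, trace gives the robot as it stands. The module is installed in compiled form; this text tells all that it offers.
- The arm moves only by the tool arm_command, never from a script. Its argument "steps" is a list of rows, each a list of 5 numbers: the opening, from 0 (shut) to 1 (fully open), then the shift along the tool's x, y, z in mm, then the turn about the tool's z in degrees. In form: [[gripper, dx, dy, dz, turn], ...]. A call has 1 to 20 rows; each row is the pose to reach, as a shift and turn from the pose commanded when the call began, along the tool's axes at that moment; what a row does not reach only later rows make up. A row lasts 1/8 s, in which the tool goes at most 62.5 mm and 10.7 degrees, less where a joint would pass 70% of its speed; a pose out of reach is approached as far as the arm can. A call with a gripper value outside its range is refused whole. The fingers move at their own pace and stop on an object; "force" is the grip in N (left out, the last holds). Time passes only in rows, so rows that repeat a pose let the fingers close. It gives the time, the measured TCP pose, the force, the opening and the grip force at its end, in the units of the state.
- monitor.read_state(): the state, without advancing time (a new reading comes with each control period).
- imaging.camera(name): name is "scene" or "top"; returns a dict with "img" (384x512x3 uint8, red, green, blue), "mtx" (3x3 intrinsics, pixels), "view" (4x4, takes a point from world to camera coordinates). Camera axes: x right, y down, z forward; pixel columns grow to the right and rows downward; lengths in mm; the calibration is good to about 2 mm. A picture is of the moment at which its call begins. There is no depth.
- job.sign_off(): hands the job in; it is judged then, once.
Trained networks look in a picture, given as the dict that the camera call returned (one of the last four; its "shot" number tells which), for a name from the list of things; names that differ only in an ending like _2 or _b are one class to them, and where a whole thing is asked for, a point or a joint stands for the part that bears it (a point fixed in the world has none). Each returns a list of dicts, best first, with "p" (0 to 1); they miss things now and then, are a little off and sometimes report something else, mostly with a low value. They report only what shows in the picture. A call takes as long as a camera call.
- find_in(picture, target): "rect" ([centre column, centre row, width, height] in pixels, round what is visible of it).
- trace(picture, target): "region" (384x512 bool, what is visible of it) and "rect" ([centre column, centre row, width, height] in pixels, round what is visible of it).
The state is a dict: "clock": time; "joints": joint angles; "qd": joint speeds; "effort": joint torques, N m; "eef_pos": TCP position; "eef_rot": TCP orientation; "wrist_force": force on the tool from outside, world axes, zero at the start; "moment": the same for the moment, N m; "finger_gap": finger opening in mm; "finger_force": force on a finger pad.
Only numpy, scipy, OpenCV 4.12 (cv2) and the standard library are available. Lean on these libraries where they do the work, as an engineer would, in place of code of your own. Each camera call takes 0.05 s, during which the arm holds its last target. There are 200 camera calls.

## Working session

There is one attempt and no reset: what is moved stays moved. The work goes in short steps, Python scripts to look and compute and a tool call to move; the robot and the scene stay as the last step left them, time stands still between calls to the robot, and variables do not carry over. Pictures are saved under pics/ and viewed, at most 10 in all, crops included, and the job is handed in when it is done.

Besides the shell and the picture viewer there is one more tool, called as name(argument=value, ...), one argument or row to a line, values as JSON. arm_command: Moves the arm, as the interface text tells. Its arguments: {"type":"object","properties":{"steps":{"type":"array","items":{"type":"array","items":{"type":"number"}}},"force":{"type":"number"}},"required":["steps"]}

```bash
mkdir -p pics
cat > h.py <<'E'
import numpy as np, cv2
from cell import monitor, imaging, job, find_in, trace
def save(p,n): cv2.imwrite('pics/'+n,p['img'][:,:,::-1])
def ray(p,uv,z):
    K=np.array(p['mtx']);V=np.array(p['view']);R=V[:3,:3];t=V[:3,3]
    c=-R.T@t; d=R.T@np.linalg.inv(K)@np.array([uv[0],uv[1],1.])
    return c+d*(z-c[2])/d[2]
def proj(p,X):
    V=np.array(p['view']);q=(V[:3,:3]@np.array(X,float).T).T+V[:3,3];q=q@np.array(p['mtx']).T
    return q[:,:2]/q[:,2:]
E
python3 - <<'E'
from h import *
s=monitor.read_state();print(s)
a=imaging.camera('top');b=imaging.camera('scene')
cv2.imwrite('pics/a.png',np.vstack([a['img'],b['img']])[:,:,::-1][:, :])
im=np.hstack([a['img'],b['img']]);save({'img':a['img']},'top.png');save(b,'scene.png')
for p,n in((a,'top'),(b,'scene')):
    V=np.array(p['view']);print(n,-V[:3,:3].T@V[:3,3],V[:3,:3].round(2).tolist(),np.array(p['mtx']).tolist())
    for t in('pack_mid','wide_mid','cradle','flux','brush'):
        for r in find_in(p,t)[:2]:print(n,t,r['p'],np.round(r['rect'],1))
E
```

```text
{'clock': 0.0, 'joints': array([ 1.19940044e+00,  3.00461352e-01,  1.52161497e+00,  9.97786724e-06,
        1.32072240e+00, -6.66152461e-02]), 'qd': array([-0.00050978, -0.0006374 , -0.00074209, -0.00066299, -0.00066088,
       -0.00097537]), 'effort': array([ 3.54215872e-04, -5.31813455e+01, -3.52737665e+01,  7.08123785e-02,
        2.44895130e-02, -9.20111074e-05]), 'eef_pos': array([164.95996037, 524.40629601, 223.87734008]), 'eef_rot': array([-3.14038991e+00, -8.99259348e-05,  2.83680949e+00]), 'wrist_force': array([ 0.25191513, -0.28454975,  0.38486287]), 'moment': array([-0.00590051, -0.04692597, -0.01811398]), 'finger_force': 0.0, 'finger_gap': 93.89584514055849}
top [433.81979928  50.96175703 909.54197351] [[-0.02, -1.0, -0.0], [-0.98, 0.02, -0.17], [0.17, -0.0, -0.99]] [[372.88362070044934, 0.0, 259.13032661541484], [0.0, 372.88362070044934, 189.10208603852777], [0.0, 0.0, 1.0]]
top pack_mid 0.67 [253.3 212.9  21.4  18.5]
top pack_mid 0.24 [156.  247.8  50.   38.4]
top wide_mid 0.57 [354.4 213.6  34.   27.4]
top cradle 0.57 [155.8 244.4  51.9  41.5]
top flux 0.74 [234.2 155.   13.3  19. ]
top brush 0.68 [154.6 245.9  52.1  38.9]
top brush 0.66 [308.9 156.1  65.7  13.4]
scene [  80.34970253 -258.8653111   779.11901058] [[0.55, -0.84, -0.0], [-0.64, -0.41, -0.65], [0.54, 0.36, -0.76]] [[401.4573138917381, 0.0, 254.57266191670803], [0.0, 401.4573138917381, 183.70980222333537], [0.0, 0.0, 1.0]]
scene pack_mid 0.89 [242.6 206.   18.5  36.4]
scene wide_mid 0.89 [331.8 257.5  30.   48.2]
scene cradle 0.77 [147.7 190.6  52.4  45.1]
scene cradle 0.52 [319.4 207.1  63.8  28.5]
scene flux 0.63 [260.1 164.6  16.3  26.3]
scene brush 0.67 [320.4 206.6  68.7  29.4]
```

View pics/top.png

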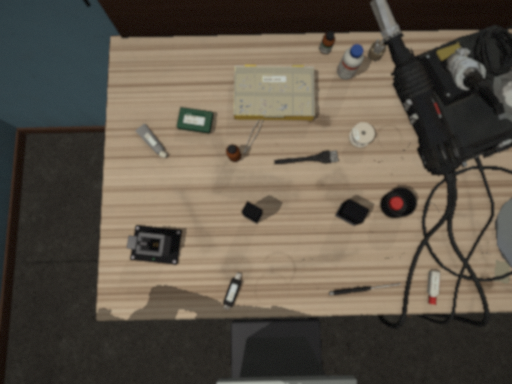

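View pics/scene.png

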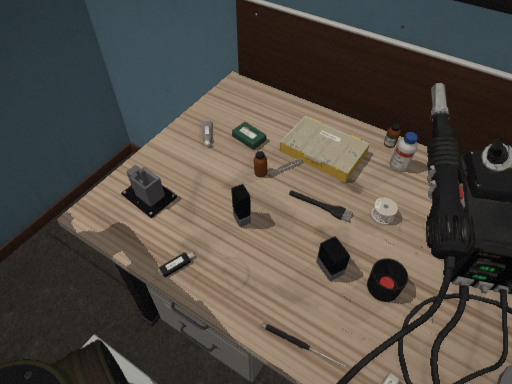

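View crop.

```bash
cat >> h.py <<'E'
from scipy.optimize import minimize
def boxpts(x,y,yaw,b):
    c,s=np.cos(yaw),np.sin(yaw);x0,x1,y0,y1,z0,z1=b
    P=np.array([[u,v,w] for u in(x0,x1) for v in(y0,y1) for w in(z0,z1)],float)
    return np.c_[x+c*P[:,0]-s*P[:,1],y+s*P[:,0]+c*P[:,1],P[:,2]]
S=8
def mask(p,x,y,yaw,boxes):
    m=np.zeros((384*S//1,512*S//1),np.uint8)
    for b in boxes:
        h=cv2.convexHull(((proj(p,boxpts(x,y,yaw,b))+.5)*S).astype(np.int32));cv2.fillConvexPoly(m,h,255)
    return cv2.resize(m,(512,384),interpolation=cv2.INTER_AREA)/255.
def fit(ps,regs,boxes,x0):
    from scipy.optimize import differential_evolution as de
    f=lambda q:sum(np.abs(mask(p,*q,boxes)-r).sum()/r.sum() for p,r in zip(ps,regs))
    r=de(f,[(x0[0]-20,x0[0]+20),(x0[1]-20,x0[1]+20),(x0[2],x0[3])],maxiter=18,popsize=8,seed=1,polish=False)
    return r.x,r.fun
E
python3 - <<'E'
from h import *
a=imaging.camera('top');b=imaging.camera('scene')
np.savez('v.npz',**{n+k:np.array(p[k]) for n,p in(('a',a),('b',b)) for k in('img','mtx','view')})
def reg(p,t,uv):
    for r in trace(p,t):
        if np.hypot(r['rect'][0]-uv[0],r['rect'][1]-uv[1])<15: return r['region']
for t,ua,ub,bx,z in(('pack_mid',(253,213),(242,206),[(-14,14,-20,20,0,106)],106),('wide_mid',(354,213),(332,257),[(-19,19,-27,27,0,80)],80),('cradle',(156,245),(148,190),[(-42.5,42.5,-57.5,57.5,0,8),(-22.8,22.8,-28.8,28.8,0,74)],0),('flux',(234,155),(260,165),0,0),('brush',(308,156),(320,206),0,0)):
    g=ray(a,ua,z)
    if not bx: print(t,g.round());continue
    ra,rb=reg(a,t,ua),reg(b,t,ub)
    if ra is None or rb is None: print(t,g.round(),'missing',ra is None,rb is None);continue
    print(t,g.round())
    for ps,rs in(([a,b],[ra,rb]),([a],[ra]),([b],[rb])):
        x,f=fit(ps,rs,bx,(g[0],g[1],-.1,3.1));print('  ',x.round(2),round(f,3))
A=cv2.resize(a['img'][215:275,115:195],None,fx=7.5,fy=7.5,interpolation=cv2.INTER_CUBIC)
B=cv2.resize(b['img'][160:220,110:190],None,fx=7.5,fy=7.5,interpolation=cv2.INTER_CUBIC)
cv2.imwrite('pics/c1.png',A[:,:,::-1]);cv2.imwrite('pics/c2.png',B[:,:,::-1])
E
```

```text
pack_mid [522.  65. 106.]
   [527.18  68.29   2.58] 0.262
   [527.46  67.45   2.64] 0.123
   [527.97  70.03   2.55] 0.102
wide_mid [ 519. -160.   80.]
   [ 524.49 -161.99    2.62] 0.156
   [ 524.75 -163.77    2.62] 0.074
   [ 524.56 -160.93    2.62] 0.036
cradle [461. 302.   0.]
   [461.66 302.79   3.  ] 0.211
   [460.78 301.9    3.03] 0.077
   [463.2  306.79   2.98] 0.106
flux [681. 112.   0.]
brush [674. -74.   0.]
```

View pics/c1.png

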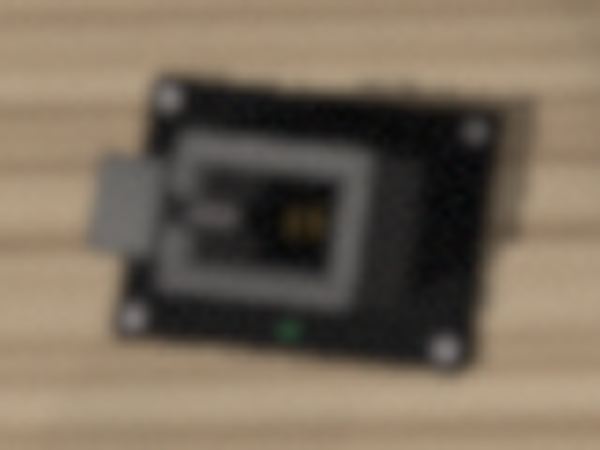

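View pics/c2.png

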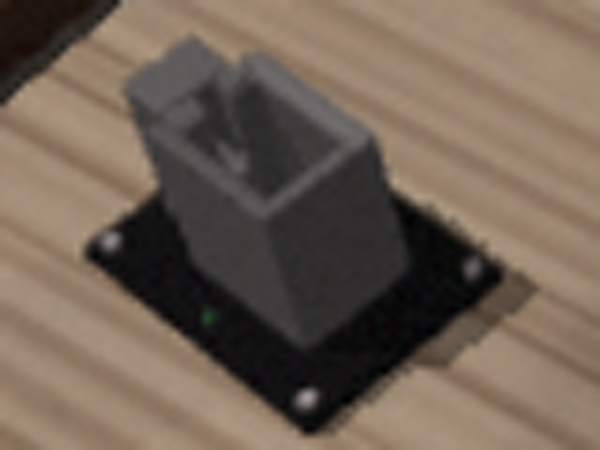

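Run:
```python
from h import *
a=imaging.camera('top');b=imaging.camera('scene')
def px(q,o): return (np.array(q)+.5)/7.5-.5+np.array(o)
print('rim top',ray(a,px((265,220),(115,215)),74)[:2],'plate',ray(a,px((311,225),(115,215)),8)[:2])
print('rim scene',ray(b,px((262,132),(110,160)),74)[:2])
def reg(p,t,uv):
    for r in trace(p,t):
        if np.hypot(r['rect'][0]-uv[0],r['rect'][1]-uv[1])<15: return r['region']
ra,rb=reg(a,'cradle',(156,245)),reg(b,'cradle',(148,190))
bx=[(-42.5,42.5,-57.5,57.5,0,8),(-22.8,22.8,-28.8,28.8,0,74),(-13.5,13.5,28,49,0,72)]
for dy in(0,-8,-16):
  B=[(-42.5,42.5,-57.5+dy,57.5+dy,0,8)]+bx[1:]
  for ps,rs in(([a],[ra]),([b],[rb])):
    x,f=fit(ps,rs,B,(461,302,-.4,.2));print(dy,x.round(2),round(f,3))
```

```text
rim top [461.08969063 295.37716182] plate [461.349539   299.94443394]
rim scene [461.10583502 298.10864958]
0 [ 4.6153e+02  3.0184e+02 -1.2000e-01] 0.067
0 [ 4.6257e+02  3.0558e+02 -1.4000e-01] 0.058
-8 [ 4.6247e+02  3.0983e+02 -1.3000e-01] 0.096
-8 [ 4.6362e+02  3.1170e+02 -1.5000e-01] 0.098
-16 [ 4.6330e+02  3.1585e+02 -1.2000e-01] 0.137
-16 [ 4.6478e+02  3.1913e+02 -1.6000e-01] 0.145
```

Run:
```python
from h import *
a=imaging.camera('top');b=imaging.camera('scene')
def reg(p,t,uv):
    for r in trace(p,t):
        if np.hypot(r['rect'][0]-uv[0],r['rect'][1]-uv[1])<15: return r['region']
ra,rb=reg(a,'cradle',(156,245)),reg(b,'cradle',(148,190))
for dy in(3,6,9):
  B=[(-42.5,42.5,-57.5+dy,57.5+dy,0,8),(-22.8,22.8,-28.8,28.8,0,74),(-13.5,13.5,28,49,0,72)]
  for ps,rs in(([a],[ra]),([b],[rb])):
    x,f=fit(ps,rs,B,(461,300,-.4,.2));print(dy,x.round(2),round(f,3))
def ov(p,u0,v0,q):
    I=cv2.resize(p['img'][v0:v0+60,u0:u0+80],None,fx=7.5,fy=7.5,interpolation=cv2.INTER_CUBIC)[:,:,::-1].copy()
    for bb in((-22.8,22.8,-28.8,28.8),(-14.8,14.8,-20.8,20.8)):
        P=boxpts(*q,(*bb,74,74))[[0,2,6,4]]
        cv2.polylines(I,[((proj(p,P)-[u0,v0]+.5)*7.5).astype(int)],True,(0,0,255),1)
    return I
cv2.imwrite('pics/o1.png',np.hstack([ov(a,115,215,(461.5,298,-.11)),ov(b,110,160,(461.5,298,-.11))])[:,::1][:450,:][::1])
I=cv2.imread('pics/o1.png');cv2.imwrite('pics/o1.png',cv2.resize(np.hstack([I[80:380,60:460],I[0:300,600+80:600+480]]),None,fx=1,fy=1))
```

```text
3 [ 4.6092e+02  2.9740e+02 -1.3000e-01] 0.035
3 [ 4.6192e+02  3.0186e+02 -1.3000e-01] 0.057
6 [ 4.6051e+02  2.9476e+02 -1.3000e-01] 0.042
6 [ 4.6142e+02  2.9994e+02 -1.3000e-01] 0.061
9 [ 4.6020e+02  2.9194e+02 -1.3000e-01] 0.052
9 [ 4.6127e+02  2.9766e+02 -1.3000e-01] 0.075
```

View pics/o1.png

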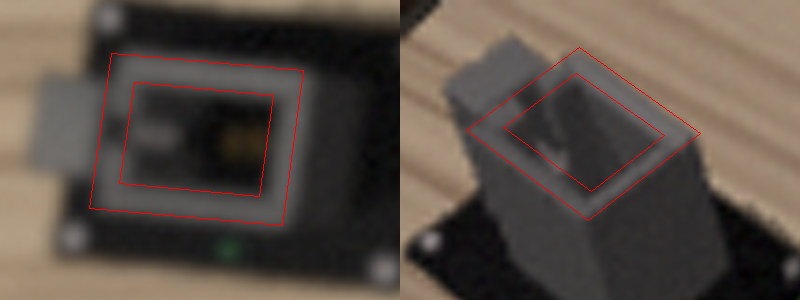

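arm_command(
  steps=[
    [1,-20,-14,0,4],
    [1,-60,-40,0,13],
    [1,-105,-71,0,23],
    [1,-150,-101,0,33],
    [1,-195,-132,0,43],
    [1,-240,-162,0,52],
    [1,-285,-192,0,61],
    [1,-330,-223,0,70],
    [1,-375,-253,0,79],
    [1,-420,-284,0,88],
    [1,-455,-307,0,97],
    [1,-475,-321,0,102],
    [1,-482.5,-326,0,103.5],
    [1,-482.5,-326,0,103.5],
    [1,-482.5,-326,0,103.5],
    [1,-482.5,-326,0,103.5],
  ],
  force=50,
)

```text
clock: 3.4
eef_pos: [527.2, 69.5, 224.6]
eef_rot: [3.141, -0.0, 1.032]
wrist_force: [0.1, 0.7, -0.5]
finger_gap: 94.1
finger_force: 0.0
```

Run:
```python
from h import *
s=monitor.read_state();print(s['clock'],s['eef_pos'],s['eef_rot'],s['wrist_force'])
a=imaging.camera('top');b=imaging.camera('scene')
A=cv2.resize(a['img'][170:245,203:303],None,fx=4,fy=4,interpolation=cv2.INTER_CUBIC)
B=cv2.resize(b['img'][165:240,193:293],None,fx=4,fy=4,interpolation=cv2.INTER_CUBIC)
cv2.imwrite('pics/d.png',np.hstack([A,B])[:,:,::-1])
```

```text
3.4 [527.16264989  69.54250287 224.5966695 ] [ 3.14146026e+00 -1.40680693e-04  1.03202002e+00] [ 0.14480831  0.74777115 -0.4503127 ]
```

View pics/d.png

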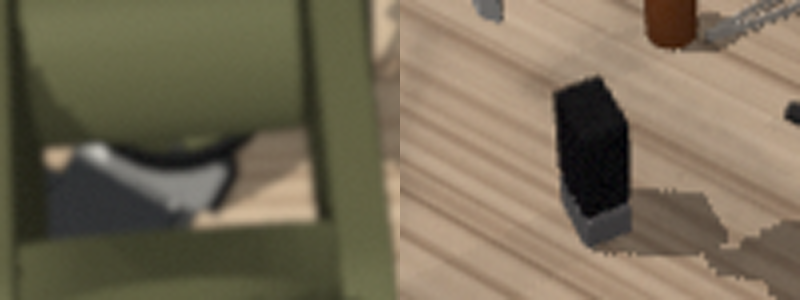

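Run:
```python
from h import *
b=imaging.camera('scene')
r=trace(b,'pack_mid')[0];print(r['p'],r['rect'])
for lo,hi in((2.2,3.0),(.6,1.4)): print(fit([b],[r['region']],[(-14,14,-20,20,0,106)],(527,69,lo,hi)))
P=boxpts(527.5,70,2.58,(-14,14,-20,20,106,106))[::2]
print(((proj(b,P)-[193,165]+.5)*4+[400,0]).round())
```

```text
0.74 [241.6, 205.4, 20.3, 39.6]
(array([526.71655329,  70.00522117,   2.61445515]), np.float64(0.06520557552380118))
(array([527.74854807,  70.27556184,   0.64446703]), np.float64(0.13817246719850385))
[[601.  72.]
 [631. 124.]
 [554.  89.]
 [583. 141.]]
```

arm_command(
  steps=[
    [1,0,0,15,0],
    [1,0,0,45,0],
    [1,0,0,80,0],
    [1,0,0,110,0],
    [1,0,0,128,0],
    [1,0,0,134.6,0],
    [1,0,0,134.6,0],
    [0.45,0,0,134.6,0],
    [0.35,0,0,134.6,0],
    [0.3,0,0,134.6,0],
    [0.2,0,0,134.6,0],
    [0.1,0,0,134.6,0],
    [0,0,0,134.6,0],
    [0,0,0,134.6,0],
    [0,0,0,134.6,0],
  ],
  force=50,
)

```text
clock: 5.48
eef_pos: [527.5, 68.9, 89.8]
eef_rot: [-3.142, 0.0, 1.03]
wrist_force: [-0.2, 0.0, -0.3]
finger_gap: 27.6
finger_force: 50.0
```

arm_command(
  steps=[
    [0,0,0,-10,0],
    [0,0,0,-35,0],
    [0,0,0,-70,0],
    [0,0,0,-100,0],
    [0,8,-9,-110,-1],
    [0,30,-33,-110,-5],
    [0,58,-62,-110,-9],
    [0,86,-93,-110,-13],
    [0,114,-123,-110,-17],
    [0,140,-151,-110,-21],
    [0,155,-167,-110,-23],
    [0,161.4,-174,-110,-24],
    [0,161.4,-174,-110,-24],
    [0,161.4,-174,-110,-24],
    [0,161.4,-174,-110,-24],
  ],
)

```text
clock: 7.35
eef_pos: [461.6, 296.1, 199.8]
eef_rot: [-3.142, 0.0, 1.448]
wrist_force: [-0.3, -0.6, -2.9]
finger_gap: 27.8
finger_force: 50.0
```

Run:
```python
from h import *
s=monitor.read_state();print(s['clock'],s['eef_pos'],s['eef_rot'],s['wrist_force'])
a=imaging.camera('top');b=imaging.camera('scene')
A=cv2.resize(a['img'][200:275,105:205],None,fx=4,fy=4,interpolation=cv2.INTER_CUBIC)
B=cv2.resize(b['img'][125:225,90:190],None,fx=5,fy=5,interpolation=cv2.INTER_CUBIC)[:,:,::-1].copy()
x,y,z=s['eef_pos'];q=(x,y,s['eef_rot'][2]-np.pi/2);f=z-89.8
P=boxpts(*q,(-14,14,-20,20,f,f+60));hull=cv2.convexHull(((proj(b,P)-[90,125]+.5)*5).astype(np.int32))
cv2.polylines(B,[hull],True,(0,0,255),1)
P=boxpts(461.3,298,-.12,(-22.8,22.8,-28.8,28.8,74,74))[[0,2,6,4]]
cv2.polylines(B,[((proj(b,P)-[90,125]+.5)*5).astype(np.int32)],True,(0,255,0),1)
cv2.imwrite('pics/e.png',B)
```

```text
7.35 [461.56809774 296.14716053 199.83440968] [-3.14156604e+00  7.40533960e-05  1.44804093e+00] [-0.33235408 -0.64371423 -2.8806135 ]
```

View pics/e.png

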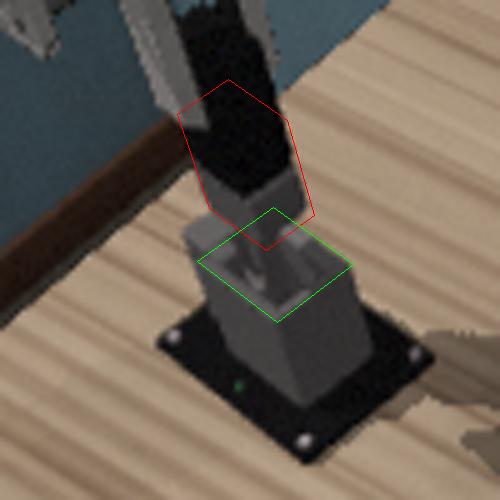

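Run:
```python
from h import *
s=monitor.read_state();b=imaging.camera('scene')
r=trace(b,'pack_mid')[0];R=r['region'].astype(float);print(r['p'],r['rect'])
x,y,z=s['eef_pos'];yaw=s['eef_rot'][2]-np.pi/2;f=z-89.8
W=np.zeros((384,512));W[155:]=1
from scipy.optimize import differential_evolution as de
for ff in(f,f+2):
  for foot in([(-14,14,-17,17,ff,ff+3),(-14,14,-20,20,ff+5,ff+70)],):
    g=lambda q:(np.abs(mask(b,q[0],q[1],q[2],foot)-R)*W).sum()
    o=de(g,[(x-8,x+8),(y-8,y+8),(yaw-.06,yaw+.06)],maxiter=25,popsize=8,seed=1,polish=False);print(ff,o.x,o.fun,(R*W).sum())
C=cv2.resize(b['img'][140:190,115:165],None,fx=10,fy=10,interpolation=cv2.INTER_CUBIC)[:,:,::-1].copy()
for bb in foot:
    h=cv2.convexHull(((proj(b,boxpts(*o.x,bb))-[115,140]+.5)*10).astype(np.int32));cv2.polylines(C,[h],True,(0,0,255),1)
for bb in((-22.8,22.8,-28.8,28.8),(-14.8,14.8,-20.8,20.8)):
    P=boxpts(461.3,298.3,-.12,(*bb,74,74))[[0,2,6,4]];cv2.polylines(C,[((proj(b,P)-[115,140]+.5)*10).astype(np.int32)],True,(0,255,0),1)
cv2.imwrite('pics/f.png',C)
```

```text
0.84 [139.6, 149.7, 27.2, 43.8]
110.06745365463784 [ 4.61531052e+02  2.97420994e+02 -1.22226159e-01] 13.725490196078432 326.0
112.06745365463784 [ 4.60202898e+02  2.95490166e+02 -1.24019493e-01] 13.874509803921569 326.0
```

View pics/f.png

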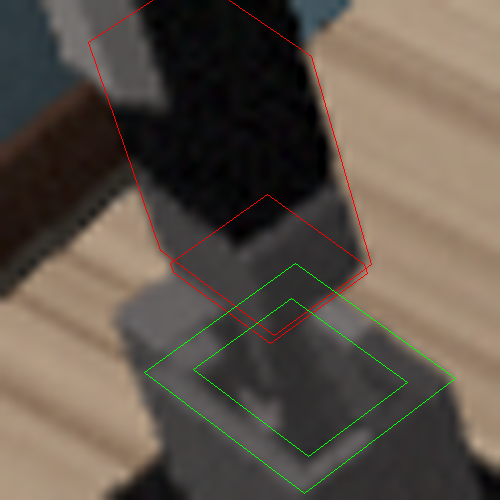

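arm_command(
  steps=[
    [0,0.9,-0.3,8,0],
    [0,0.9,-0.3,20,0],
    [0,0.9,-0.3,29,0],
    [0,0.9,-0.3,33,0],
    [0,0.9,-0.3,35,0],
    [0,0.9,-0.3,36,0],
    [0,0.9,-0.3,36.5,0],
    [0,0.9,-0.3,37,0],
    [0,0.9,-0.3,37.5,0],
    [0,0.9,-0.3,38,0],
  ],
  force=55,
)

```text
clock: 8.8
eef_pos: [461.1, 297.7, 161.9]
eef_rot: [3.142, -0.0, 1.449]
wrist_force: [-0.2, -0.8, -1.8]
finger_gap: 27.7
finger_force: 55.0
```

arm_command(
  steps=[
    [0,0,0,0.5,0],
    [0,0,0,1,0],
    [0,0,0,1.5,0],
    [0,0,0,2,0],
    [0,0,0,2.5,0],
  ],
)

```text
clock: 9.43
eef_pos: [461.1, 297.7, 159.3]
eef_rot: [3.142, 0.0, 1.449]
wrist_force: [0.0, 0.2, -2.5]
finger_gap: 27.6
finger_force: 55.0
```

arm_command(
  steps=[
    [0,0,0,0.5,0],
    [0,0,0,1,0],
    [0,0,0,1.5,0],
    [0,0,0,2,0],
    [0,0,0,2.5,0],
    [0,0,0,3,0],
    [0,0,0,3.5,0],
  ],
)

```text
clock: 10.3
eef_pos: [461.1, 297.7, 155.8]
eef_rot: [-3.142, -0.0, 1.449]
wrist_force: [-0.3, -0.3, -2.5]
finger_gap: 27.5
finger_force: 55.0
```

arm_command(
  steps=[
    [0,0,0,0.6,0],
    [0,0,0,1.2,0],
    [0,0,0,1.8,0],
    [0,0,0,2.4,0],
    [0,0,0,3,0],
    [0,0,0,3.6,0],
    [0,0,0,4.2,0],
    [0,0,0,4.8,0],
  ],
)

```text
clock: 11.3
eef_pos: [461.1, 297.7, 151.0]
eef_rot: [3.142, -0.0, 1.449]
wrist_force: [0.3, 0.6, -2.9]
finger_gap: 27.9
finger_force: 55.0
```

arm_command(
  steps=[
    [0,0,0,0.6,0],
    [0,0,0,1.2,0],
    [0,0,0,1.8,0],
    [0,0,0,2.4,0],
    [0,0,0,3,0],
    [0,0,0,3.6,0],
    [0,0,0,4.2,0],
    [0,0,0,4.8,0],
  ],
)

```text
clock: 12.3
eef_pos: [461.1, 297.7, 146.2]
eef_rot: [3.142, -0.0, 1.449]
wrist_force: [-0.2, 0.1, -2.5]
finger_gap: 27.4
finger_force: 55.0
```

arm_command(
  steps=[
    [0,0,0,0.6,0],
    [0,0,0,1.2,0],
    [0,0,0,1.8,0],
    [0,0,0,2.4,0],
    [0,0,0,3,0],
    [0,0,0,3.6,0],
    [0,0,0,4.2,0],
    [0,0,0,4.8,0],
  ],
)

```text
clock: 13.3
eef_pos: [461.1, 297.7, 141.4]
eef_rot: [3.142, 0.0, 1.449]
wrist_force: [-0.1, 0.7, -2.9]
finger_gap: 27.8
finger_force: 55.0
```

arm_command(
  steps=[
    [0,0,0,0.6,0],
    [0,0,0,1.2,0],
    [0,0,0,1.8,0],
    [0,0,0,2.4,0],
    [0,0,0,3,0],
    [0,0,0,3.6,0],
  ],
)

```text
clock: 14.05
eef_pos: [461.1, 297.7, 137.8]
eef_rot: [3.142, -0.0, 1.449]
wrist_force: [0.5, -0.2, -3.1]
finger_gap: 27.6
finger_force: 55.0
```

arm_command(
  steps=[
    [0,0,0,0.6,0],
    [0,0,0,1.2,0],
    [0,0,0,1.8,0],
    [0,0,0,2.4,0],
    [0,0,0,3,0],
  ],
)

```text
clock: 14.68
eef_pos: [461.1, 297.7, 134.8]
eef_rot: [3.142, -0.0, 1.449]
wrist_force: [0.5, -0.8, -1.6]
finger_gap: 27.5
finger_force: 55.0
```

arm_command(
  steps=[
    [0,0,0,0.5,0],
    [0,0,0,1,0],
    [0,0,0,1.5,0],
    [0,0,0,2,0],
  ],
)

```text
clock: 15.18
eef_pos: [461.3, 297.5, 133.0]
eef_rot: [3.141, 0.0, 1.449]
wrist_force: [-0.9, -4.3, 2.7]
finger_gap: 27.5
finger_force: 55.0
```

arm_command(
  steps=[
    [0,0,0,0.5,0],
    [0,0,0,1,0],
    [0,0,0,1.5,0],
    [0,0,0,2,0],
  ],
)

```text
clock: 15.68
eef_pos: [461.3, 297.1, 131.2]
eef_rot: [3.141, 0.001, 1.449]
wrist_force: [-1.9, -8.7, 8.4]
finger_gap: 27.7
finger_force: 55.0
```

arm_command(
  steps=[
    [0,0,0,0.5,0],
    [0,0,0,1,0],
    [0,0,0,1.5,0],
    [0,0,0,2,0],
    [0,0,0,2.5,0],
  ],
)

```text
clock: 16.3
eef_pos: [461.1, 296.9, 128.3]
eef_rot: [-3.141, 0.002, 1.449]
wrist_force: [-1.3, -8.5, 1.4]
finger_gap: 27.5
finger_force: 55.0
```

arm_command(
  steps=[
    [0,0,0,0.7,0],
    [0,0,0,1.4,0],
    [0,0,0,2.1,0],
    [0,0,0,2.8,0],
    [0,0,0,3.5,0],
    [0,0,0,4.2,0],
    [0,0,0,4.9,0],
    [0,0,0,5.6,0],
    [0,0,0,6.3,0],
    [0,0,0,7,0],
  ],
)

```text
clock: 17.55
eef_pos: [461.0, 296.9, 121.0]
eef_rot: [-3.141, 0.002, 1.449]
wrist_force: [-1.4, -8.9, 2.1]
finger_gap: 27.9
finger_force: 55.0
```

arm_command(
  steps=[
    [0,0,0,0.7,0],
    [0,0,0,1.4,0],
    [0,0,0,2.1,0],
    [0,0,0,2.8,0],
    [0,0,0,3.5,0],
    [0,0,0,4.2,0],
    [0,0,0,4.9,0],
    [0,0,0,5.6,0],
    [0,0,0,6.3,0],
    [0,0,0,7,0],
    [0,0,0,7.5,0],
    [0,0,0,8,0],
  ],
)

```text
clock: 19.05
eef_pos: [460.9, 296.9, 113.0]
eef_rot: [-3.141, 0.002, 1.449]
wrist_force: [-1.8, -8.0, 1.1]
finger_gap: 27.9
finger_force: 55.0
```

arm_command(
  steps=[
    [0,0,0,0.5,0],
    [0,0,0,1,0],
    [0,0,0,1.5,0],
    [0,0,0,2,0],
    [0,0,0,2.5,0],
    [0,0,0,3,0],
    [0,0,0,3.5,0],
    [0,0,0,4,0],
  ],
)

```text
clock: 20.05
eef_pos: [460.9, 296.8, 109.0]
eef_rot: [-3.141, 0.002, 1.449]
wrist_force: [-0.8, -9.0, 1.5]
finger_gap: 27.7
finger_force: 55.0
```

arm_command(
  steps=[
    [0,0,0,0.5,0],
    [0,0,0,1,0],
    [0,0,0,1.5,0],
    [0,0,0,2,0],
  ],
)

```text
clock: 20.55
eef_pos: [460.9, 296.8, 107.0]
eef_rot: [-3.141, 0.002, 1.449]
wrist_force: [-1.7, -8.8, 3.9]
finger_gap: 27.4
finger_force: 55.0
```

arm_command(
  steps=[
    [0,0,0,0.4,0],
    [0,0,0,0.8,0],
    [0,0,0,1.2,0],
    [0,0,0,1.6,0],
  ],
)

```text
clock: 21.05
eef_pos: [460.9, 296.9, 105.7]
eef_rot: [-3.141, 0.002, 1.449]
wrist_force: [-2.3, -9.5, 5.9]
finger_gap: 27.7
finger_force: 55.0
```

arm_command(
  steps=[
    [0,0,0,0.4,0],
    [0,0,0,0.8,0],
    [0,0,0,1.2,0],
    [0,0,0,1.6,0],
  ],
)

```text
clock: 21.55
eef_pos: [460.9, 296.9, 104.0]
eef_rot: [-3.141, 0.002, 1.449]
wrist_force: [-2.3, -9.2, 3.3]
finger_gap: 27.6
finger_force: 55.0
```

arm_command(
  steps=[
    [0,0,0,0.3,0],
    [0,0,0,0.6,0],
    [0,0,0,0.9,0],
    [0,0,0,1.2,0],
  ],
)

```text
clock: 22.05
eef_pos: [460.9, 296.9, 102.7]
eef_rot: [-3.141, 0.002, 1.449]
wrist_force: [-1.0, -9.1, 2.7]
finger_gap: 27.8
finger_force: 55.0
```

arm_command(
  steps=[
    [0,0,0,0.3,0],
    [0,0,0,0.6,0],
    [0,0,0,0.9,0],
    [0,0,0,1.2,0],
  ],
)

```text
clock: 22.55
eef_pos: [460.9, 296.9, 101.5]
eef_rot: [-3.141, 0.002, 1.449]
wrist_force: [-1.6, -8.3, 2.3]
finger_gap: 27.5
finger_force: 55.0
```

arm_command(
  steps=[
    [0,0,0,0.3,0],
    [0,0,0,0.6,0],
    [0,0,0,0.9,0],
  ],
)

```text
clock: 22.92
eef_pos: [461.0, 297.2, 100.8]
eef_rot: [-3.141, 0.001, 1.449]
wrist_force: [-1.9, -5.9, 3.9]
finger_gap: 27.9
finger_force: 55.0
```

Run:
```python
from h import *
s=monitor.read_state();print(s['clock'],s['eef_pos'],s['wrist_force'],s['moment'])
b=imaging.camera('scene');f=s['eef_pos'][2]-89.8;x,y,z=s['eef_pos']
C=cv2.resize(b['img'][125:195,100:180],None,fx=7.5,fy=7.5,interpolation=cv2.INTER_CUBIC)[:,:,::-1].copy()
C=cv2.convertScaleAbs(C,alpha=1.6,beta=20)
for zz in(5,28,38,72,96,106):
    P=boxpts(x,y+.8,-.12,(-14,14,-20,20,f+zz,f+zz))[[0,4,6]];  # -x-y, +x-y, +x+y
    Q=((proj(b,P)-[100,125]+.5)*7.5).astype(int);print(zz,Q.tolist())
    cv2.line(C,tuple(map(int,Q[0])),tuple(map(int,Q[1])),(0,0,255),1)
cv2.imwrite('pics/g.png',C)
```

```text
22.925 [461.01946781 297.22897705 100.83573412] [-1.86666894 -5.94419882  3.93117045] [-1.70441144  0.49023485  0.04193566]
5 [[382, 569], [448, 517], [367, 457]]
28 [[367, 524], [435, 472], [353, 412]]
38 [[361, 504], [429, 451], [347, 391]]
72 [[338, 433], [408, 380], [324, 320]]
96 [[321, 381], [393, 328], [308, 267]]
106 [[314, 358], [386, 305], [300, 244]]
```

View pics/g.png

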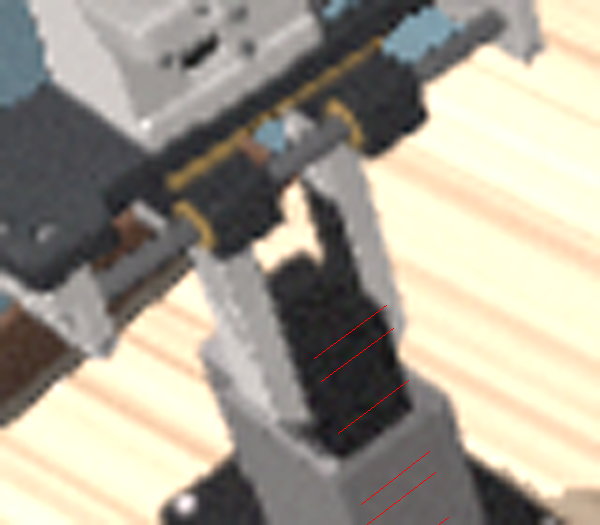

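arm_command(
  steps=[
    [0,0,0,0.2,0],
    [0,0,0,0.4,0],
    [0,0,0,0.6,0],
  ],
)

```text
clock: 23.35
eef_pos: [461.1, 297.3, 100.4]
eef_rot: [-3.141, 0.001, 1.449]
wrist_force: [-1.7, -6.6, 5.5]
finger_gap: 28.1
finger_force: 55.0
```

arm_command(
  steps=[
    [0,0,0,0.2,0],
    [0,0,0,0.4,0],
    [0,0,0,0.6,0],
  ],
)

```text
clock: 23.72
eef_pos: [461.1, 297.4, 99.9]
eef_rot: [-3.141, 0.001, 1.449]
wrist_force: [-3.0, -6.6, 7.1]
finger_gap: 27.5
finger_force: 55.0
```

arm_command(
  steps=[
    [0,0,0,0.2,0],
    [0,0,0,0.4,0],
    [0,0,0,0.6,0],
  ],
)

```text
clock: 24.1
eef_pos: [461.1, 297.4, 99.5]
eef_rot: [-3.141, 0.001, 1.449]
wrist_force: [-3.4, -7.7, 9.4]
finger_gap: 27.6
finger_force: 55.0
```

arm_command(
  steps=[
    [0,0,0,0.2,0],
    [0,0,0,0.4,0],
    [0,0,0,0.6,0],
  ],
)

```text
clock: 24.48
eef_pos: [461.1, 297.4, 99.1]
eef_rot: [3.142, 0.001, 1.449]
wrist_force: [-4.7, -8.5, 12.3]
finger_gap: 27.5
finger_force: 55.0
```

arm_command(
  steps=[
    [0,0,0,0.2,0],
    [0,0,0,0.4,0],
  ],
)

```text
clock: 24.72
eef_pos: [461.1, 297.4, 99.0]
eef_rot: [3.142, 0.001, 1.449]
wrist_force: [-5.4, -7.7, 15.9]
finger_gap: 27.6
finger_force: 55.0
```

arm_command(
  steps=[
    [0,0,0,0.2,0],
    [0,0,0,0.2,0],
  ],
)

```text
clock: 24.98
eef_pos: [461.1, 297.4, 99.0]
eef_rot: [3.141, 0.001, 1.449]
wrist_force: [-5.3, -9.3, 15.5]
finger_gap: 27.6
finger_force: 55.0
```

arm_command(
  steps=[
    [0,0,0,0.2,0],
    [0,0,0,0.3,0],
    [0,0,0,0.3,0],
  ],
)

```text
clock: 25.35
eef_pos: [461.2, 297.4, 98.9]
eef_rot: [3.141, 0.0, 1.449]
wrist_force: [-7.9, -9.4, 19.7]
finger_gap: 27.4
finger_force: 55.0
```

arm_command(
  steps=[
    [0,0,0,-0.5,0],
    [0,0,0,-1,0],
    [0,0,0,-1.5,0],
    [0,0,0,-2,0],
  ],
)

```text
clock: 25.85
eef_pos: [461.1, 297.4, 99.9]
eef_rot: [-3.141, 0.001, 1.449]
wrist_force: [-2.0, -6.4, 6.7]
finger_gap: 27.7
finger_force: 55.0
```

arm_command(
  steps=[
    [0,0,0,-0.5,0],
    [0,0,0,-1,0],
    [0,0,0,-1.5,0],
    [0,0,0,-1.5,0],
  ],
)

```text
clock: 26.35
eef_pos: [461.0, 297.3, 100.9]
eef_rot: [-3.141, 0.001, 1.449]
wrist_force: [-1.6, -5.7, 2.2]
finger_gap: 27.7
finger_force: 55.0
```

arm_command(
  steps=[
    [0,0,0,-0.5,0],
    [0,0,0,-1,0],
    [0,0,0,-1.5,0],
    [0,0,0,-1.5,0],
  ],
)

```text
clock: 26.85
eef_pos: [460.9, 297.2, 101.6]
eef_rot: [-3.141, 0.001, 1.449]
wrist_force: [2.2, -5.2, -7.9]
finger_gap: 27.7
finger_force: 55.0
```

arm_command(
  steps=[
    [0,0,0,0.5,0],
    [0,0,0,1,0],
    [0,0,0,1.2,0],
    [0,0,0,1.2,0],
    [0.35,0,0,1.2,0],
    [0.5,0,0,1.2,0],
    [0.6,0,0,1.2,0],
    [0.6,0,0,1.2,0],
    [0.6,0,0,1.2,0],
    [0.6,0,0,1.2,0],
  ],
)

```text
clock: 28.1
eef_pos: [461.1, 297.7, 101.3]
eef_rot: [-3.142, -0.0, 1.449]
wrist_force: [-0.1, 0.5, 0.0]
finger_gap: 56.5
finger_force: 0.0
```

```bash
python3 -c "
from h import *
s=monitor.read_state();print(s['eef_pos'],s['wrist_force'],s['finger_gap'],s['finger_force'])"
```

```text
[461.1386225  297.72553837 101.33614874] [-0.10417829  0.49624021  0.01033833] 56.546006983786945 0.0
```

arm_command(
  steps=[
    [0.6,0,0,-5,0],
    [0.6,0,0,-25,0],
    [0.6,0,0,-60,0],
    [0.6,0,0,-100,0],
    [0.6,0,0,-130,0],
    [0.6,-30,0,-140,0],
    [0.6,-70,0,-140,0],
    [0.6,-110,0,-140,0],
    [0.6,-140,0,-140,0],
    [0.6,-150,0,-140,0],
    [0.6,-150,0,-140,0],
  ],
)

```text
clock: 29.48
eef_pos: [443.1, 148.9, 241.7]
eef_rot: [3.141, -0.0, 1.449]
wrist_force: [-0.2, -0.1, -0.0]
finger_gap: 56.3
finger_force: 0.0
```

Run:
```python
from h import *
from scipy.optimize import differential_evolution as de
a=imaging.camera('top');b=imaging.camera('scene')
for n,p in(('top',a),('scene',b)):
    for r in trace(p,'pack_mid')[:2]: print(n,r['p'],np.round(r['rect'],1))
R=trace(b,'pack_mid')[0]['region'].astype(float)
# visible part is above rim z=74; fit top height
o=de(lambda q:np.abs(mask(b,q[0],q[1],-.12,[(-14,14,-20,20,74,q[2])])-R).sum(),[(456,466),(292,304),(90,150)],maxiter=25,popsize=8,seed=1,polish=False)
print('foot z',o.x[2]-106,o.x[:2],o.fun,R.sum())
C=cv2.resize(b['img'][125:225,90:190],None,fx=5,fy=5,interpolation=cv2.INTER_CUBIC)[:,:,::-1].copy()
for z in (115,120,125):
    P=boxpts(461.3,298.3,-.12,(-14,14,-20,20,z,z))[[0,2,6,4]];cv2.polylines(C,[((proj(b,P)-[90,125]+.5)*5).astype(np.int32)],True,(0,0,255) if z==115 else (0,255,0),1)
cv2.imwrite('pics/z.png',C)
```

```text
scene 0.84 [142.1 173.1  19.   23.7]
foot z 10.906590885996692 [459.90124286 296.57214153] 32.64705882352941 400.0
```

View pics/z.png

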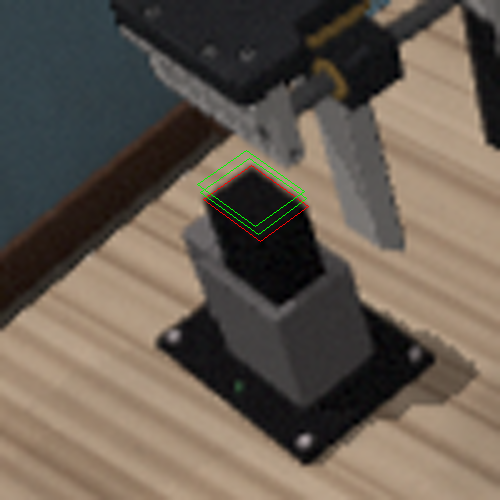

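```bash
python3 -c "
from h import *
print(job.sign_off())"
```

```text
the job is handed in; nothing more can be done
None
```

The slim pack is in the bay, upright and released. Its foot is about 63 mm below the rim, and it resisted a test pull upward as if the ball were in the notch. I handed the job in at about 30 s of the 51 s allowed; the hand-in returned no verdict.

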